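# Re-seat three swapped clay stamps in their fitted holders

## Robot

A 6-joint arm with a two-finger parallel gripper is mounted at the origin on a cart in front of the work surface, level with it; the furniture and walls round the work are solid. World frame = base frame: x ahead of the robot, y to its left, z up, the work surface at z = 0. Lengths are in m, angles in rad, forces in N, time in s.
With the tool pointing down it reaches from about 0.375 to 0.975 m from the base axis. Payload 3.8 kg.
Tool frame: the origin (TCP) lies midway between the tips of the shut fingers; the grasp point (between the pads) lies 19 mm behind it; x points along the fingers, y is the direction in which the jaws open and shut, and the axes are right-handed (so a half turn about x gives the same grasp; the last joint's range is limited). The gripper opens to 88 mm and grips with 3 to 60 N. Pads are 18 mm wide; open, the fingers measure 123 mm over their backs; the gripper's body (75 mm by 187 mm) begins 45 mm behind the grasp point.
Start: joints at [-1.162, 0.264, 1.604, -0, 1.274, -0.037], TCP at [0.291, -0.609, 0.239] pointing down, gripper open.
Joint ranges: [-2.63, 2.63], [-0.94, 2.18], [0.31, 2.57], [-1.31, 4.45], [0, 2.66], [-2.55, 2.55]. Speed limits (rad/s): [2.57, 2.57, 3.14, 3.14, 3.14, 3.14].

## Interface

Orientations are given as a rotation vector (axis times angle).
In Python, from cell import manip, inverse_kinematics, cams, order gives the robot as it stands. Calls block until the motion is done:
- manip.move_pose(position, orientation): joint-space move of the TCP to a pose.
- manip.move_linear(position, rate=0.15, rot=None): straight line of the TCP; rot=None keeps the orientation; rate is the mean speed in m/s.
- manip.set_joints(angles): joint-space move.
- manip.set_gripper(opening, force=None): finger opening in m; force is the grip in N (None keeps the last); returns when the fingers have stopped.
- manip.dwell(seconds).
- inverse_kinematics(position, orientation): joint angles nearest the present ones, or None.
- manip.state(): the state.
- cams.capture(name): name is "side" or "top" or "wrist"; returns a dict with "image" (480x640x3 uint8, blue, green, red), "z_map" (480x640 float32, m along the optical axis (not along the pixel's ray), 0 where there is no reading), "intrinsics" (3x3 intrinsics, pixels), "position" and "orientation" of the camera in the world; the wrist camera has in their place "T_tool_cam" (4x4, takes a point from camera to tool coordinates, whose origin is the TCP and whose axes are the tool frame's). Camera axes: x right, y down, z forward; pixel columns grow to the right and rows downward; lengths in m; the calibration is good to about 2 mm. The wrist camera is an equidistant fisheye: a pixel r from the principal point sees the ray r / f radians off the axis. A picture is of the moment at which its call begins: read the wrist's pose just before it.
A pose or a line that the arm cannot do raises manip.IKError and nothing moves.
- order.close_job(): hands the job in, once; it reports no verdict.
The state is a dict: "clock": time; "joint_pos": joint angles; "joint_velocities": joint speeds; "tau": joint torques, N m; "tool_pos": TCP position; "tcp_rot": TCP orientation; "contact_force": force on the tool from outside, world axes, zero at the start; "moment": the same for the moment, N m; "gripper_width": finger opening in m.
Only numpy, scipy, OpenCV 4.12 (cv2) and the standard library are available. Lean on these libraries where they do the work, as an engineer would, in place of code of your own. Each camera call takes 0.05 s, during which the arm holds its last target. There are 200 camera calls.

## Task

Each of the three wooden clay stamps lies on top of a grey holder that was cut for one of the others. Put every stamp into the holder whose recess matches its outline, so that it sits upright and fully home on the recess floor, setting one aside on a clear spot of the table to make room. Leave the rolling pin, loop tool, acrylic bar and scraper where they lie.

Things in the scene. Friction and masses are not known exactly. Their poses are not given: they have to be found in the camera images.
- round_stamp: Wooden clay stamp with a round block, diameter 76 mm, 14 mm thick. On top stands a dark wood grip, 44 mm long along the stamp's x, 18 mm wide along its y, from 14 to 50 mm above the underside; take it from above across its 18 mm width. Origin: centre of the underside, z up. About 0.18 kg. At the start it lies flat on top of the cross holder.
- cross_stamp: Wooden clay stamp with a plus-shaped block: two equal arms 96 mm long and 30 mm wide along its x and y, 14 mm thick. On top stands a dark wood grip, 44 mm long along the stamp's x, 18 mm wide along its y, from 14 to 50 mm above the underside; take it from above across its 18 mm width. Origin: centre of the underside, z up. About 0.18 kg. At the start it lies flat on top of the bar holder.
- bar_stamp: Wooden clay stamp with a straight bar-shaped block, 130 mm along its x, 30 mm along its y, 14 mm thick. On top stands a dark wood grip, 44 mm long along the stamp's x, 18 mm wide along its y, from 14 to 50 mm above the underside; take it from above across its 18 mm width. Origin: centre of the underside, z up. About 0.18 kg. At the start it lies flat on top of the round holder.
- round_holder: Grey round holder, outer diameter 110 mm, with a round recess of diameter 86 mm. 14 mm high overall, 10 mm deep, floor 4 mm above the table, 5 mm of play round its stamp. It is fixed to the table. Origin: centre of its underside (on the table), straight below the middle of the recess, z up.
- cross_holder: Grey square holder, 122 x 122 mm, with a plus-shaped recess: arms 106 mm long and 40 mm wide along its x and y. 14 mm high overall, 10 mm deep, floor 4 mm above the table, 5 mm of play round its stamp. It is fixed to the table. Origin: centre of its underside (on the table), straight below the middle of the recess, z up.
- bar_holder: Grey oblong holder, 154 mm along its x by 54 mm along its y, with an oblong recess 140 x 40 mm. 14 mm high overall, 10 mm deep, floor 4 mm above the table, 5 mm of play round its stamp. It is fixed to the table. Origin: centre of its underside (on the table), straight below the middle of the recess, z up.
- rolling_pin: Bystander: wooden rolling pin, 242 mm long along its y, diameter 30 mm, lying loose (it rolls if pushed). Origin: underside centre.
- loop_tool: Bystander: double-ended loop tool with wooden handle, 197 mm long along its y, 19 mm wide, 11 mm high, loose. Origin: underside centre.
- acrylic_bar: Bystander: clear acrylic bar, 190 mm along its y, 24 mm wide, 12 mm high, loose. Origin: underside centre.
- scraper_long: Bystander: yellow straight scraper, 204 mm along its y, 30 mm wide, 6 mm high, loose. Origin: underside centre. Apart from the entries of this list the table is clear from x = 0.42 to 0.66 and y = -0.33 to 0.42, at z = 0.
There are look-alikes about, which are no part of the job. Leave any black look-alike of the bar_holder alone.

How it is judged:
At the end, for the whole second after the job is handed in: Each stamp lies in the holder of its own shape: centre within 10 mm of the holder's centre, underside less than 7.5 mm above the table (seated is 4 mm, lying on the rim is 14 mm), tilted less than 0.08 rad, at rest and released (horizontal distance between round_stamp and round_holder below 0.01 m and z of round_stamp in the frame of round_holder between 0.001 and 0.0075 m and angle between each of round_stamp, cross_stamp, bar_stamp's own z axis and vertical below 0.08 rad and linear speed of each of round_stamp, cross_stamp, bar_stamp below 0.02 m/s and angular speed of each of round_stamp, cross_stamp, bar_stamp below 0.2 rad/s and horizontal distance between cross_stamp and cross_holder below 0.01 m and z of cross_stamp in the frame of cross_holder between 0.001 and 0.0075 m and horizontal distance between bar_stamp and bar_holder below 0.01 m and z of bar_stamp in the frame of bar_holder between 0.001 and 0.0075 m); the robot touches nothing.
It fails at once if the rolling pin is moved more than 25 mm (distance of rolling_pin from where it was at the start of the episode above 0.025 m).
It fails at once if the loop tool is moved more than 25 mm (distance of loop_tool from where it was at the start of the episode above 0.025 m).
It fails at once if the acrylic bar is moved more than 25 mm (distance of acrylic_bar from where it was at the start of the episode above 0.025 m).
It fails at once if the scraper is moved more than 25 mm (distance of scraper_long from where it was at the start of the episode above 0.025 m).
It also fails if it takes over 104 s, if anything falls off the work surface, if the arm or the gripper's body presses on something with over 40 N, if the wrist force passes 120 N, or if a joint passes its speed limit or range.

## Working session

There is one attempt and no reset: what is moved stays moved. The work goes in short steps, each a Python script; the robot and the scene stay as the last script left them, time stands still between calls to the robot, and variables do not carry over. Pictures are saved under pics/ and viewed, about 12 in all and at most 16, crops included, and the job is handed in when it is done.

```bash
mkdir -p pics; ls
python3 - <<'E'
from cell import manip,cams
import cv2
for n in("top","side"):
    c=cams.capture(n); cv2.imwrite(f"pics/{n}0.png",c["image"]); print(n,c["intrinsics"],c["position"],c["orientation"])
s=manip.state();print(s["clock"],s["tool_pos"],s["tcp_rot"])
E
```

```text
pics
top [[445.7304707    0.         323.13129038]
 [  0.         445.7304707  246.78684398]
 [  0.           0.           1.        ]] [ 0.5108053  -0.07187341  0.97030903] [-2.17805554  2.21428488 -0.07428623]
side [[579.95960774   0.         320.84361997]
 [  0.         579.95960774 231.50425883]
 [  0.           0.           1.        ]] [-0.00171714  0.96961347  0.62169876] [-0.63715757  2.38247179 -1.47173103]
0.1 [ 0.29077931 -0.60845161  0.23755621] [ 1.97463881  0.4496334  -1.97541662]
```

View pics/top0.png

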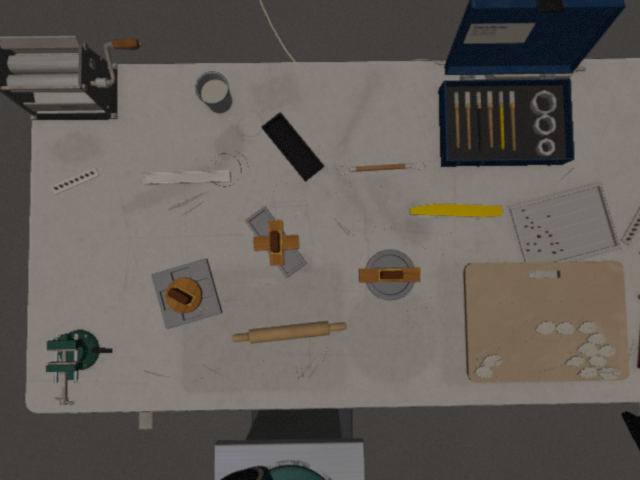

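View pics/side0.png

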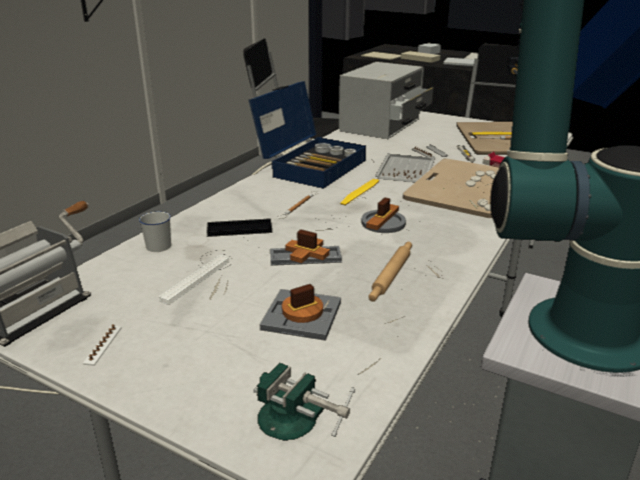

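The top view shows the round stamp on the cross holder (185,293), the cross stamp on the bar holder (276,243) and the bar stamp on the round holder (390,274). A black decoy lies at (292,146), with the pin, acrylic bar, loop tool and scraper around them. Next I'll rectify the view to a metric plane.

```bash
cat > h.py <<'E'
import numpy as np, cv2
from scipy.spatial.transform import Rotation as R
from cell import manip,inverse_kinematics,cams,order
def down(yaw):
    # tool x down; tool y (jaw axis) at angle yaw in the world xy plane
    x=np.array([0,0,-1.]);y=np.array([np.cos(yaw),np.sin(yaw),0]);return R.from_matrix(np.c_[x,y,np.cross(x,y)]).as_rotvec()
def snap(n):
    s=manip.state(); c=cams.capture(n)
    if n=="wrist":
        T=np.eye(4);T[:3,:3]=R.from_rotvec(s["tcp_rot"]).as_matrix();T[:3,3]=s["tool_pos"];T=T@c["T_tool_cam"]
    else:
        T=np.eye(4);T[:3,:3]=R.from_rotvec(c["orientation"]).as_matrix();T[:3,3]=c["position"]
    return c,T
def rect(n,c,T,z,x0,x1,y0,y1,res):
    """metric map of plane z: up=+x, left=+y; pixel (u,v) -> x=x1-v*res, y=y1-u*res"""
    xs=np.arange(x1,x0,-res);ys=np.arange(y1,y0,-res);Y,X=np.meshgrid(ys,xs)
    P=np.stack([X,Y,np.full_like(X,z)],-1);p=(P-T[:3,3])@T[:3,:3];K=c["intrinsics"]
    a=p[...,:2]
    if n=="wrist":
        r=np.linalg.norm(a,axis=-1);th=np.arctan2(r,p[...,2]);a=a*(th/np.maximum(r,1e-9))[...,None]
    else: a=a/p[...,2:]
    m=a*[K[0,0],K[1,1]]+K[:2,2]
    return cv2.remap(c["image"],m.astype(np.float32),None,cv2.INTER_CUBIC)
E
python3 - <<'E'
from h import *
c,T=snap("top")
cv2.imwrite("pics/r14.png",rect("top",c,T,.014,.33,.67,-.30,.32,.0008))
print(manip.state()["clock"])
E
```

```text
0.15
```

View pics/r14.png

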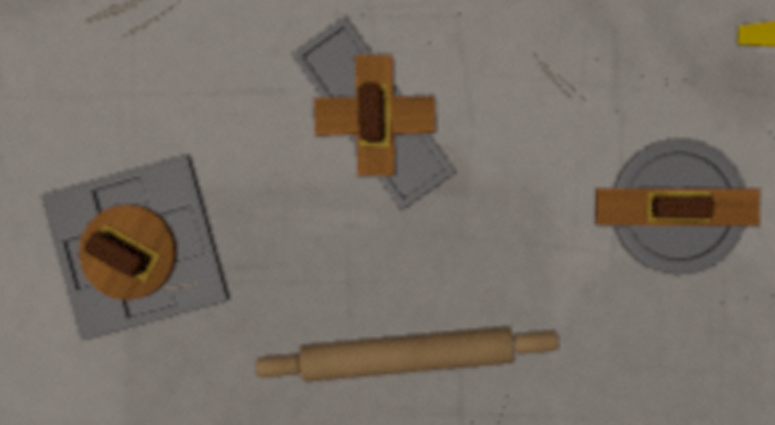

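Readings from the z=14 mm map:
- **Cross holder:** corners (42,195), (189,155), (229,298), (82,339).
- **Bar holder:** corners (293,52), (347,16), (457,171), (403,209).
- **Round holder:** centre (680,206).

Next I'll check all three from near with the wrist camera.

```bash
cat >> h.py <<'E'
def go(x,y,z,yaw,flip=True):
    best=None
    for k in (0,np.pi) if flip else (0,):
        q=inverse_kinematics([x,y,z],down(yaw+k))
        if q is not None:
            d=np.abs(np.array(q)-manip.state()["joint_pos"]).max()
            if best is None or d<best[0]: best=(d,yaw+k)
    manip.move_pose([x,y,z],down(best[1])); return best[1]
E
python3 - <<'E'
from h import *
import pickle
rows=[];sv={}
for n,x,y,a in(("bar",.505,-.222,90),("cross",.577,.018,0),("round",.4686,.2137,60.5)):
    go(x,y,.22,np.radians(a+90)); manip.dwell(.3)
    c,T=snap("wrist"); sv[n]=(c,T); 
    rows.append(np.vstack([rect("wrist",c,T,z,x-.09,x+.09,y-.09,y+.09,.0007)[:257,:257] for z in(.014,.028)]))
    print(n,manip.state()["tool_pos"],T[:3,3],manip.state()["clock"])
pickle.dump(sv,open("w.pkl","wb"))
cv2.imwrite("pics/w1.png",np.hstack(rows)); cv2.imwrite("pics/wraw.png",sv["cross"][0]["image"])
E
```

```text
bar [ 0.50488461 -0.22254024  0.21994601] [ 0.50501937 -0.13930152  0.36543569] 2.125
cross [0.57698181 0.0172155  0.22004194] [0.4940563  0.01762379 0.36553963] 3.5167
round [0.46909016 0.2129958  0.21989826] [0.42826527 0.1411893  0.36544517] 4.7583
```

View pics/w1.png

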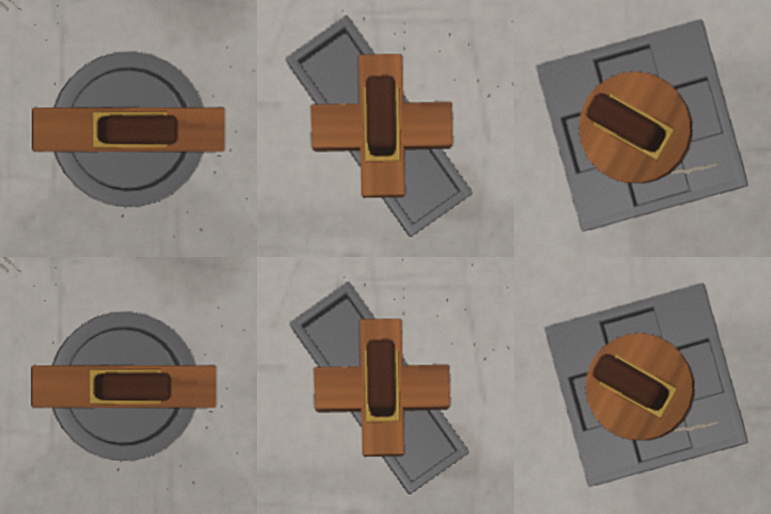

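Both views agree to about 2 mm, so I'll use the averages. I'll move the cross stamp aside first, then put the bar stamp in the bar holder.

```bash
cat >> h.py <<'E'
G=.019
def pick(x,y,zu,yaw):
    """zu: height of the underside, yaw: stamp yaw (rad). returns tool yaw"""
    manip.set_gripper(.05,25); t=go(x,y,.15,yaw+np.pi/2)
    manip.move_linear([x,y,zu+G],.1); manip.set_gripper(0,25)
    print("grip",manip.state()["gripper_width"],end=" ")
    manip.move_linear([x,y,.15],.12); print("lifted",manip.state()["gripper_width"]); return t
def place(x,y,zu,yaw,flip=True):
    go(x,y,.15,yaw+np.pi/2,flip); manip.dwell(.3); f0=manip.state()["contact_force"][2]
    manip.move_linear([x,y,zu+.014+G],.12)
    for d in np.arange(.012,-.0001,-.002):
        manip.move_linear([x,y,zu+d+G],.03); f=manip.state()["contact_force"][2]-f0
        print(f"{d:.3f}:{f:.1f}",end=" ")
        if f>6: break
    print(manip.state()["tool_pos"])
    return d
def leave():
    p=np.array(manip.state()["tool_pos"]);manip.set_gripper(.05);manip.move_linear([p[0],p[1],.15],.12);print("t",manip.state()["clock"])
E
python3 - <<'E'
from h import *
r=np.radians
pick(.5765,.0193,.014,0); place(.49,-.085,0,0); leave()
pick(.5045,-.2194,.014,r(90)); d=place(.5796,.0212,.004,r(35.2))
if d<.003: leave()
c,T=snap("top"); cv2.imwrite("pics/r2.png",rect("top",c,T,.014,.33,.67,-.30,.32,.0008))
E
```

```text
grip 0.017892988331639714 lifted 0.01783972581550139
0.012:1.1 0.010:0.7 0.008:0.6 0.006:-0.0 0.004:1.7 0.002:0.2 0.000:2.6 [ 0.49044516 -0.08509054  0.01920856]
t 15.0667
grip 0.017513525686865726 lifted 0.017572625946843248
0.012:-0.4 0.010:0.6 0.008:1.1 0.006:0.8 0.004:0.8 0.002:0.1 0.000:1.5 [0.57998073 0.02118059 0.02319249]
t 25.775
```

View pics/r2.png

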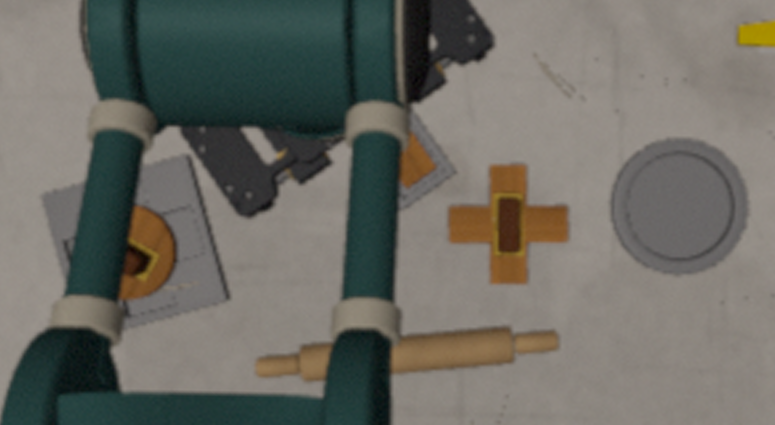

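The cross stamp is aside at (508,224), and the bar stamp's visible end sits in its recess at (418,162). The round holder is clear and the pin hasn't moved. Next are the round stamp and then the cross stamp.

Run:
```python
from h import *
r=np.radians
pick(.4682,.2146,.014,r(61)); d=place(.505,-.223,.004,r(61))
if d<.003:
    leave()
    pick(.4908,-.0862,0,0); d=place(.4717,.2127,.004,r(15.3))
    if d<.003:
        leave(); manip.move_pose([.40,-.45,.25],down(0)); manip.dwell(.3)
c,T=snap("top"); cv2.imwrite("pics/r3.png",rect("top",c,T,.016,.33,.67,-.30,.32,.0008)); cv2.imwrite("pics/s3.png",cams.capture("side")["image"][170:350,250:430].repeat(3,0).repeat(3,1))
print(manip.state()["clock"])
```

```text
grip 0.017848614820712677 lifted 0.017852099682837408
0.012:0.4 0.010:0.4 0.008:-0.2 0.006:-0.8 0.004:0.3 0.002:0.5 0.000:1.2 [ 0.50537339 -0.22318754  0.02321346]
t 36.5583
grip 0.017996250421563355 lifted 0.017940781437467326
0.012:0.3 0.010:-0.6 0.008:-0.0 0.006:-0.1 0.004:-0.1 0.002:0.6 0.000:1.0 [0.47202613 0.21282172 0.02316555]
t 47.375
50.175
```

View pics/r3.png

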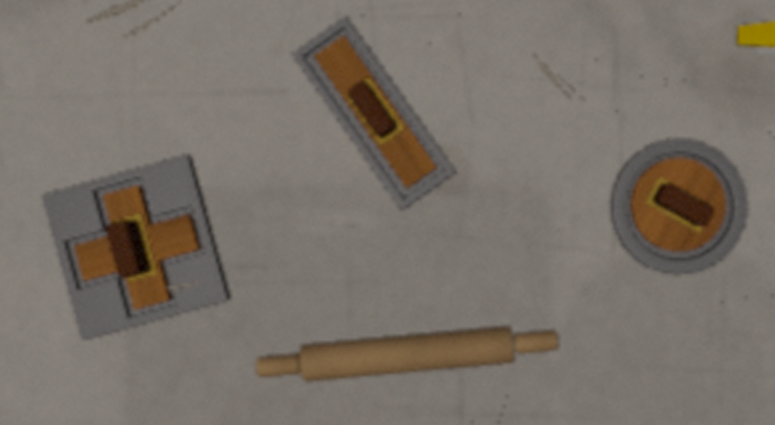

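View pics/s3.png

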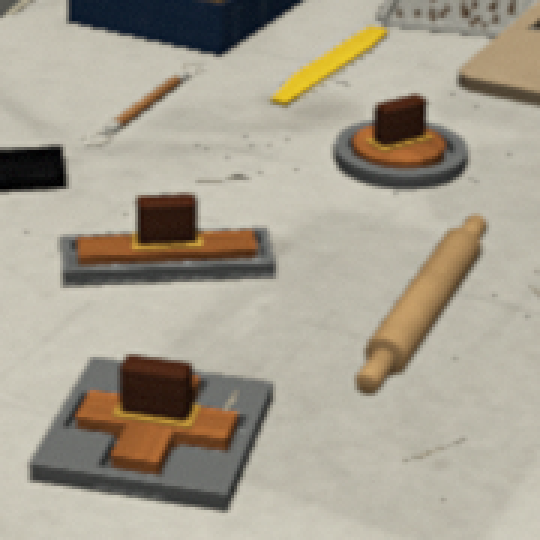

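Both views show all three stamps level and inside their recesses, with gaps visible around each one. Cross (137,245), bar (375,112) and round (679,204) are each within about 2–3 px of their holder centres. The bystanders in view are unmoved, so I'm handing in.

Run:
```python
from h import *
order.close_job(); print(manip.state()["clock"])
```

```text
the job is handed in; nothing more can be done
the job is handed in; nothing more can be done
```

All three stamps are in their own holders and the job is handed in. The robot's clock read about 50 s at my last check, against the 104 s limit.

I set the cross stamp aside on a clear spot, put the bar stamp in the bar holder and the round stamp in the round holder. The cross stamp then went into the cross holder.

- **Seating:** each stamp was lowered to the 4 mm floor height before release. The contact force stayed at or below 1.5 N, so none caught on a rim. I didn't measure the seated heights from depth data.
- **Position:** in the last top and side views the stamps lie level, with gaps around them. Each is within about 2–3 mm of its holder's centre.
- **Bystanders:** the rolling pin, scraper and loop tool looked unmoved in the last views. The acrylic bar was out of frame in those, though the arm never worked near it. I left the black look-alike alone.
- **Disagreement:** the top and wrist cameras differed by about 2 mm on several positions, so I used the averages.

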